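# Close up a row of helmet adjusters at the channel's end stop

## Robot

A 6-joint arm with a two-finger parallel gripper is mounted at the origin on the work surface. World frame = base frame: x ahead of the robot, y to its left, z up, the work surface at z = 0. Lengths are in m, angles in rad, forces in N, time in s.
With the tool pointing down it reaches from about 0.25 to 0.775 m from the base axis. Payload 4 kg.
Tool frame: the origin (TCP) lies at the very end of the fingers, on their centre line; the grasp point (between the pads) lies 19 mm behind it; z points along the fingers, x is the direction in which the jaws open and shut, and the axes are right-handed (so a half turn about z gives the same grasp; the last joint's range is limited). The gripper opens to 94 mm and grips with 3 to 60 N. Pads are 16 mm wide; open, the fingers measure 119 mm over their backs; the gripper's body (75 mm by 177 mm) begins 78 mm behind the grasp point.
Start: joints at [1.05, 0.087, 1.371, -0, 1.684, -0.103], TCP at [0.223, 0.503, 0.206] pointing down, gripper open.
Joint ranges: [-3.1, 3.1], [-0.76, 2.03], [0.27, 2.55], [-1.08, 4.22], [0.17, 2.65], [-2.57, 2.57]. Speed limits (rad/s): [2.79, 2.79, 3.14, 3.14, 3.14, 3.14].

## Interface

Orientations are given as a unit quaternion [x, y, z, w].
In Python, from workcell import * gives the robot as it stands.
- The arm moves only by the shell command python3 -m pendant 'ROWS' [FORCE]. ROWS is JSON, a list of rows, each an object of numbers: "tx", "ty", "tz": the shift along the tool's x, y, z in m; "rx", "ry", "rz": the turn, a rotation vector about the tool's x, y, z in degrees; "hand": the finger opening in m, from 0 to 0.094. In form: [{"tx": .., "ty": .., "tz": .., "rx": .., "ry": .., "rz": .., "hand": ..}, ...]. A call has 1 to 8 rows; each row is the pose to reach, as a shift and turn from the pose commanded when the call began, along the tool's axes at that moment; what a row does not reach only later rows make up. A row lasts 1/8 s, in which the tool goes at most 62.5 mm and 10.7 degrees, less where a joint would pass 70% of its speed; a pose out of reach is approached as far as the arm can. A call with a gripper value outside its range is refused whole. The fingers move at their own pace and stop on an object; FORCE is the grip in N (left out, the last holds). Time passes only in rows, so rows that repeat a pose let the fingers close. It gives the time, the measured TCP pose, the force and the opening at its end, in the units of the state.
- state(): the state, without advancing time (a new reading comes with each control period).
- camera(name): name is "side" or "top" or "wrist"; returns the picture (480x640x3 uint8, red, green, blue); there is no depth.
- camera_model(name): a dict with "intrinsics" (3x3 intrinsics, pixels), "D" ([k1, k2, p1, p2, k3] as OpenCV has them; the pictures are not rectified), "origin" and "orientation" of the camera in the world. Camera axes: x right, y down, z forward; pixel columns grow to the right and rows downward; lengths in m; the calibration is good to about 2 mm. A picture is of the moment at which its call begins: read the wrist's pose just before it. camera_model takes no time and is no camera call; for the wrist camera it gives the pose at the moment of the call.
- finish_job(): hands the job in, once; it reports no verdict.
The state is a dict: "clock": time; "joint_positions": joint angles; "joint_velocities": joint speeds; "joint_efforts": joint torques, N m; "ee_pos": TCP position; "ee_rot": TCP orientation; "ft_force": force on the tool from outside, world axes, zero at the start; "wrist_torque": the same for the moment, N m; "opening": opening from 0.0 (shut) to 1.0 (fully open).
Only numpy, scipy, OpenCV 4.12 (cv2) and the standard library are available. Lean on these libraries where they do the work, as an engineer would, in place of code of your own. Each camera call takes 0.05 s, during which the arm holds its last target.

## Task

Four black helmet-adjuster housings stand in a touching row in the aluminium channel. Push the row along the channel as one train, keeping the housings together, until the leading one is right up against the tall end stop and no gaps are left, then take the hand clear. Only push: do not lift any housing, and leave the spare housing, the jar, the screwdriver and the helmet where they are.

Things in the scene. Friction and masses are not known exactly. Their poses are not given: they have to be found in the camera images.
- channel: fixed aluminium channel (sizes in mm) lying on the bench, open at the top, 340 long along its own y axis, 50 wide (its x), 38 clear inside; floor 4 thick, side lips up to 11 above the bench. Origin at the centre of its underside, z up. One end is closed by the tall stop, the other by the low sill; which end is which varies.
- stop: the tall end stop: fixed steel block 50 mm wide (x) x 16 thick (y, along the channel) x 46 high, with two small screw heads on top (5 higher), at one end of the channel. Origin at the centre of its underside, 178 from the channel's centre; the face that the row meets is 8 from the origin towards the channel's centre.
- sill: the low end sill: fixed steel block 50 mm wide x 16 thick (y) x 11 high, level with the side lips, at the end of the channel opposite the stop. Origin at the centre of its underside, 178 from the channel's centre.
- housing1: black plastic helmet fit-adjuster housing, a block 32 mm long along the channel (its y) x 36 wide (its x) x 30 high with a round grey dial (27 diameter, 9 high) on top, 39 high in all, about 60 g; origin at the centre of its underside, 4 above the bench when it stands in the channel. It is the one at the channel's +y end of the row.
- housing2: black plastic helmet fit-adjuster housing, a block 32 mm long along the channel (its y) x 36 wide (its x) x 30 high with a round grey dial (27 diameter, 9 high) on top, 39 high in all, about 60 g; origin at the centre of its underside, 4 above the bench when it stands in the channel. Next to housing1 in the row; the closed row of four is 128 mm long.
- housing3: black plastic helmet fit-adjuster housing, a block 32 mm long along the channel (its y) x 36 wide (its x) x 30 high with a round grey dial (27 diameter, 9 high) on top, 39 high in all, about 60 g; origin at the centre of its underside, 4 above the bench when it stands in the channel. Next to housing2; the row's leading face starts 65 to 147 mm from the stop.
- housing4: black plastic helmet fit-adjuster housing, a block 32 mm long along the channel (its y) x 36 wide (its x) x 30 high with a round grey dial (27 diameter, 9 high) on top, 39 high in all, about 60 g; origin at the centre of its underside, 4 above the bench when it stands in the channel. It is the one at the channel's -y end of the row. The whole row slides at about 1 to 4 N.
- spare: bystander: a fifth housing of the same kind standing loose on the bench beyond the channel; not part of the row. Origin at the centre of its underside.
- jar: bystander: small white jar, 44 mm diameter, 55 mm high, on the bench beyond the channel; origin at the centre of its underside.
- driver: bystander: screwdriver 190 mm long lying on the bench nearer the robot, to its right; origin under its middle.
- helmet: bystander: grey helmet, a dome 240 mm across and 155 mm high, to the robot's left; origin at the centre of its underside.

How it is judged:
At the end, for the whole second after the job is handed in: All four housings stand level in the channel and at rest, the leading one within about 3 mm of the tall stop and the last within 4.5 mm of where a closed-up row ends; none was lifted (((horizontal distance between housing1 and stop below 0.027 m and horizontal distance between housing2 and stop below 0.0595 m and horizontal distance between housing3 and stop below 0.092 m and horizontal distance between housing4 and stop below 0.1245 m) or (horizontal distance between housing4 and stop below 0.027 m and horizontal distance between housing3 and stop below 0.0595 m and horizontal distance between housing2 and stop below 0.092 m and horizontal distance between housing1 and stop below 0.1245 m)) and x of housing1 in the frame of channel between -0.004 and 0.004 m and z of each of housing1, housing2, housing3, housing4 in the frame of channel below 0.0065 m and angle between each of housing1, housing2, housing3, housing4's own z axis and vertical below 0.08 rad and linear speed of each of housing1, housing2, housing3, housing4 below 0.01 m/s and x of housing2 in the frame of channel between -0.004 and 0.004 m and x of housing3 in the frame of channel between -0.004 and 0.004 m and x of housing4 in the frame of channel between -0.004 and 0.004 m); the robot touches nothing.
It fails at once if a housing was lifted or tipped (height (world z) of any of housing1, housing2, housing3, housing4 above 0.014 m or angle between any of housing1, housing2, housing3, housing4's own z axis and vertical above 0.35 rad).
It fails at once if the row came apart (a gap over 10 mm) (horizontal distance between housing1 and housing2 above 0.042 m or horizontal distance between housing2 and housing3 above 0.042 m or horizontal distance between housing3 and housing4 above 0.042 m).
It fails at once if a bystander was disturbed (distance of any of spare, jar, driver, helmet from where it was at the start of the episode above 0.015 m).
It also fails if it takes over 35 s, if anything falls off the work surface, if the arm or the gripper's body presses on something with over 40 N, if the wrist force passes 120 N, or if a joint passes its speed limit or range.

## Working session

There is one attempt and no reset: what is moved stays moved. The work goes in short steps, Python scripts to look and compute and a shell command to move; the robot and the scene stay as the last step left them, time stands still between calls to the robot, and variables do not carry over. Pictures are saved under pics/ and viewed, and the job is handed in when it is done.

```bash
mkdir -p pics; python3 - <<'E'
from workcell import *
import cv2
s=state();print(s)
for n in("top","side"):
    im=camera(n);cv2.imwrite(f"pics/{n}0.png",im[:,:,::-1]);print(n,camera_model(n))
E
```

```text
{'clock': 0.0, 'joint_positions': array([ 1.04990618e+00,  8.79461006e-02,  1.37224155e+00, -2.21822351e-05,
        1.68360563e+00, -1.03087779e-01]), 'joint_velocities': array([ 0.00111025,  0.00116246, -0.00063281,  0.00121441,  0.00078326,
        0.00249696]), 'joint_efforts': array([-1.98735775e-03, -3.40192258e+01, -3.02418458e+01,  7.15832482e-02,
        3.34541977e-02, -1.78117584e-04]), 'ee_pos': array([0.22289351, 0.50220769, 0.2043155 ]), 'ee_rot': array([ 8.38377420e-01,  5.45089067e-01, -9.74275340e-04,  5.11468444e-04]), 'ft_force': array([ 0.13800606, -0.55106959, -0.03199334]), 'wrist_torque': array([-0.07129418,  0.01001508, -0.01361991]), 'opening': 1.002393683430508}
top {'intrinsics': array([[484.07575866,   0.        , 317.36365447],
       [  0.        , 484.07575866, 242.61051261],
       [  0.        ,   0.        ,   1.        ]]), 'D': array([-0.03570133,  0.        ,  0.        ,  0.        ,  0.        ]), 'origin': array([0.450065 , 0.1360433, 1.0729789]), 'orientation': array([-0.70485407,  0.70792431, -0.02699401,  0.0359893 ])}
side {'intrinsics': array([[598.29023951,   0.        , 309.18139415],
       [  0.        , 598.29023951, 247.23212154],
       [  0.        ,   0.        ,   1.        ]]), 'D': array([-0.19161718,  0.        ,  0.        ,  0.        ,  0.        ]), 'origin': array([ 0.46038954, -1.01449721,  0.86283047]), 'orientation': array([ 0.89135878, -0.01401367,  0.01988147, -0.45264542])}
```

View pics/top0.png

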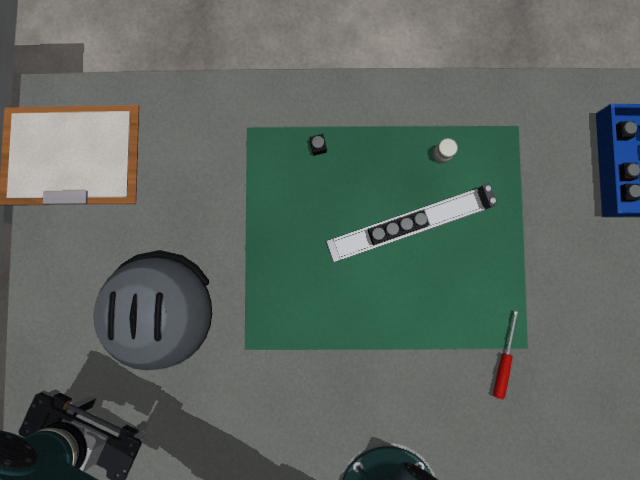

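View pics/side0.png

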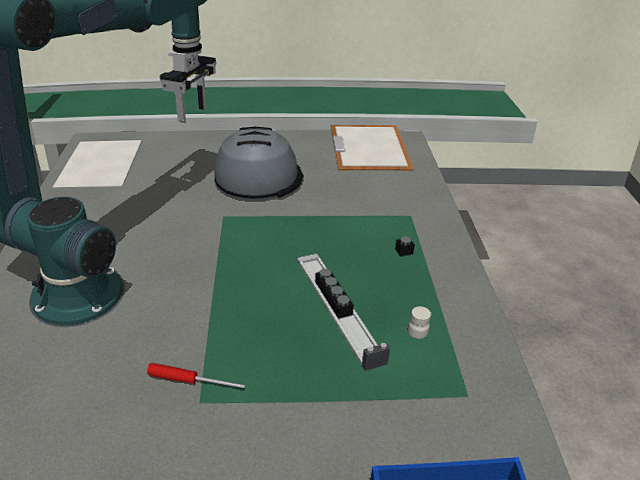

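The top view shows the stop at about (487,196), the sill at about (334,250), and dials at (378,233) to (420,219). Next I'll measure them.

```bash
cat > h.py <<'E'
import numpy as np,cv2
from workcell import *
from scipy.spatial.transform import Rotation as R
def ray(n,pts,z,m=None):
    m=m or camera_model(n)
    u=cv2.undistortPoints(np.array(pts,float).reshape(-1,1,2),m['intrinsics'],m['D']).reshape(-1,2)
    d=R.from_quat(m['orientation']).apply(np.c_[u,np.ones(len(u))])
    o=m['origin'];return o+d*((z-o[2])/d[:,2])[:,None]
E
python3 - <<'E'
from h import *
im=cv2.imread('pics/top0.png')
x0,y0=315,170
c=im[y0:275,x0:510]
hsv=cv2.cvtColor(c,cv2.COLOR_BGR2HSV)
big=cv2.resize(c,None,fx=4,fy=4,interpolation=cv2.INTER_CUBIC);cv2.imwrite('pics/crop0.png',big)
g=cv2.cvtColor(c,cv2.COLOR_BGR2GRAY)
bright=((hsv[...,1]<60)&(g>150)).astype(np.uint8)
black=((hsv[...,1]<90)&(g<60)).astype(np.uint8)
grey=((hsv[...,1]<60)&(g>=75)&(g<=150)).astype(np.uint8)
# white channel + contents: hull of non-green
ng=(hsv[...,1]<80).astype(np.uint8)
for nm,m,z in(('grey',grey,.043),('black',black,.034),('nongreen',ng,.011)):
    n,l,st,ce=cv2.connectedComponentsWithStats(m)
    for i in range(1,n):
        if st[i,4]>25:
            print(nm,st[i],ce[i]+[x0,y0],ray('top',[ce[i]+[x0,y0]],z)[0].round(4))
            if nm=='nongreen':
                r=cv2.minAreaRect(np.argwhere(l==i)[:,::-1].astype(np.float32));b=cv2.boxPoints(r)+[x0,y0];print(b,ray('top',b,z).round(4))
E
```

```text
grey [155  19  15  26  98] [477.52040816 200.92857143] [ 0.6305 -0.1962  0.043 ]
grey [ 68  39  48  18 181] [417.27624309 217.87292818] [ 0.5943 -0.0654  0.043 ]
grey [ 86  48  12  12 118] [406.5        223.40677966] [ 0.5825 -0.0421  0.043 ]
grey [ 72  53  12  12 118] [392.44915254 228.3220339 ] [ 0.572  -0.0118  0.043 ]
grey [49 54 18 22 68] [369.57352941 235.25      ] [0.5574 0.0373 0.043 ]
grey [ 58  58  12  12 115] [378.31304348 233.28695652] [0.5615 0.0186 0.043 ]
black [162  16  15  24 162] [483.47530864 197.47530864] [ 0.6396 -0.2123  0.034 ]
black [ 53  40  61  35 483] [396.44927536 228.31677019] [ 0.5731 -0.0217  0.034 ]
nongreen [  11   13  171   80 4065] [410.94169742 222.93677737] [ 0.5876 -0.0574  0.011 ]
[[324.95605755 240.6457901 ]
 [489.33674622 182.09925079]
 [497.48960876 204.99001312]
 [333.10891724 263.53655243]] [[ 0.5492  0.1326  0.011 ]
 [ 0.6785 -0.2344  0.011 ]
 [ 0.6268 -0.2507  0.011 ]
 [ 0.4987  0.115   0.011 ]]
```

View pics/crop0.png

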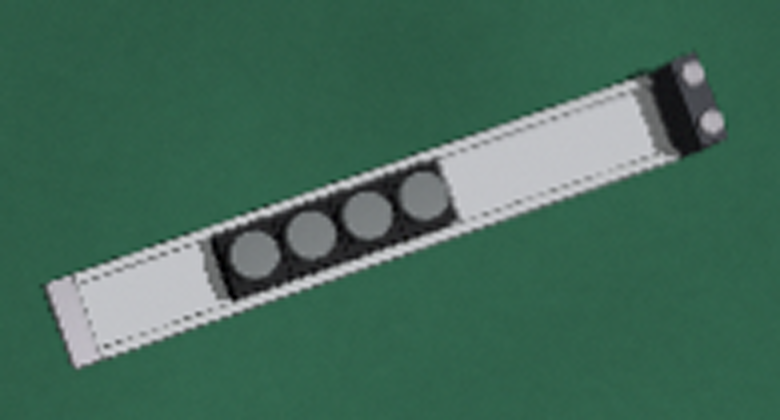

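```bash
python3 -m pendant '[{"tz":-0.05,"hand":0},{"tx":-0.0678,"ty":0.1186,"tz":-0.05,"rz":10,"hand":0},{"tx":-0.1017,"ty":0.1778,"tz":-0.05,"rz":20,"hand":0},{"tx":-0.1356,"ty":0.2371,"tz":-0.05,"rz":30,"hand":0},{"tx":-0.1694,"ty":0.2964,"tz":-0.05,"rz":40,"hand":0},{"tx":-0.2033,"ty":0.3557,"tz":-0.05,"rz":46.8,"hand":0},{"tx":-0.2372,"ty":0.4149,"tz":-0.05,"rz":46.8,"hand":0},{"tx":-0.2711,"ty":0.4742,"tz":-0.05,"rz":46.8,"hand":0}]' 10
cat > st.py <<'E'
from h import *
s=state();r=R.from_quat(s['ee_rot']).as_matrix()
print(s['clock'],s['ee_pos'].round(4),s['ft_force'].round(2),s['opening'])
a=np.degrees(np.arctan2(r[1],r[0]));print('ang x,y',a[:2],'zaxis',r[:,2].round(4))
print('to start in tool',(r.T@(np.array([.5463,.0620,.10])-s['ee_pos'])).round(4),'rz',-(-70.7-a[1]))
E
python3 st.py
```

```text
0.1 [0.2229 0.5023 0.2044] [-0.38  0.04  0.3 ] 0.9980297554389456
ang x,y [ 66.06508604 -23.9349373 ] zaxis [-0.001  -0.0017 -1.    ]
to start in tool [-0.271   0.4742  0.1049] rz 46.76506269821012invalid input
```

```bash
python3 -m pendant '[{"tx":0,"ty":0,"tz":-0.05,"rx":0,"ry":0,"rz":0,"hand":0},{"tx":-0.0339,"ty":0.0593,"tz":-0.05,"rx":0,"ry":0,"rz":8,"hand":0},{"tx":-0.0678,"ty":0.1186,"tz":-0.05,"rx":0,"ry":0,"rz":16,"hand":0},{"tx":-0.1017,"ty":0.1778,"tz":-0.05,"rx":0,"ry":0,"rz":24,"hand":0},{"tx":-0.1356,"ty":0.2371,"tz":-0.05,"rx":0,"ry":0,"rz":32,"hand":0},{"tx":-0.1694,"ty":0.2964,"tz":-0.05,"rx":0,"ry":0,"rz":40,"hand":0},{"tx":-0.2033,"ty":0.3557,"tz":-0.05,"rx":0,"ry":0,"rz":46.8,"hand":0},{"tx":-0.2372,"ty":0.4149,"tz":-0.05,"rx":0,"ry":0,"rz":46.8,"hand":0}]' 10
python3 st.py
```

```text
clock: 1.1
ee_pos: [0.4829, 0.1483, 0.2551]
ee_rot: [0.986, 0.167, -0.0, -0.0]
ft_force: [1.2, 0.8, -0.1]
opening: 0.187
1.1 [0.4829 0.1483 0.2551] [ 1.23  0.77 -0.13] 0.18668706608417796
ang x,y [ 19.22274717 -70.77725944] zaxis [-4.e-04  2.e-04 -1.e+00]
to start in tool [0.0315 0.1024 0.155 ] rz -0.07725944396058537
```

```bash
python3 -m pendant '[{"tx":0,"ty":0,"tz":0.05,"rx":0,"ry":0,"rz":0,"hand":0},{"tx":0,"ty":0,"tz":0.09,"rx":0,"ry":0,"rz":0,"hand":0},{"tx":0,"ty":0,"tz":0.09,"rx":0,"ry":0,"rz":0,"hand":0}]'
python3 st.py
```

```text
clock: 1.48
ee_pos: [0.4795, 0.1493, 0.1612]
ee_rot: [0.986, 0.167, -0.005, 0.0]
ft_force: [0.7, 0.6, -0.4]
opening: 0.005
1.475 [0.4795 0.1493 0.1612] [ 0.67  0.57 -0.39] 0.005083661108036898
ang x,y [ 19.22612293 -70.77465813] zaxis [-0.0093 -0.0017 -1.    ]
to start in tool [0.0349 0.1045 0.0607] rz -0.07465813049701353
```

```bash
python3 -m pendant '[{"tx":0.018,"ty":0.05,"tz":0,"rx":0,"ry":0,"rz":0,"hand":0},{"tx":0.034,"ty":0.1045,"tz":0.03,"rx":0,"ry":0,"rz":0,"hand":0},{"tx":0.034,"ty":0.1045,"tz":0.06,"rx":0,"ry":0,"rz":0,"hand":0},{"tx":0.034,"ty":0.1045,"tz":0.06,"rx":0,"ry":0,"rz":0,"hand":0},{"tx":0.034,"ty":0.1045,"tz":0.06,"rx":0,"ry":0,"rz":0,"hand":0}]'
python3 st.py
python3 - <<'E'
from h import *
for n in("top","wrist"): cv2.imwrite(f"pics/{n}1.png",camera(n)[:,:,::-1])
E
```

```text
clock: 2.1
ee_pos: [0.5499, 0.0634, 0.108]
ee_rot: [0.986, 0.168, 0.002, 0.0]
ft_force: [-0.8, 1.2, -0.4]
opening: 0.004
2.1 [0.5499 0.0634 0.108 ] [-0.81  1.23 -0.4 ] 0.004147444791811003
ang x,y [ 19.32038111 -70.67980313] zaxis [ 3.6e-03  3.0e-04 -1.0e+00]
to start in tool [-0.0039  0.0001  0.008 ] rz 0.02019687156717964
```

View pics/top1.png

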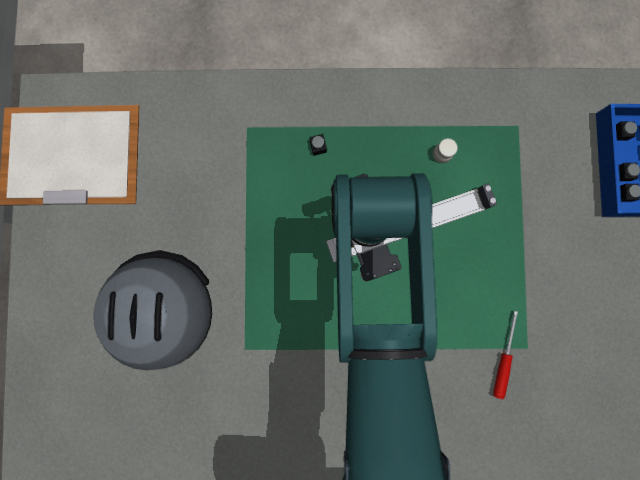

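View pics/wrist1.png

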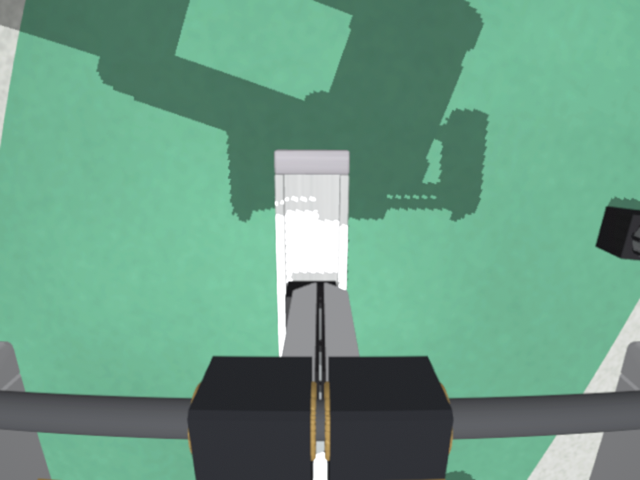

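```bash
python3 - <<'E'
from h import *
m=camera_model('wrist');print(m['origin'])
im=cv2.imread('pics/wrist1.png')
for row in (165,230,270):
    g=cv2.cvtColor(im,cv2.COLOR_BGR2HSV)[row];x=[i for i in range(240,380) if g[i,1]<60 and g[i,2]>110]
    p=ray('wrist',[(x[0],row),(x[-1],row)],.011);print(row,x[0],x[-1],p.round(4).tolist(),np.linalg.norm(p[1]-p[0]),p.mean(0).round(4))
print(ray('wrist',[(312,151)],.011))
g=cv2.cvtColor(im,cv2.COLOR_BGR2GRAY);print(g[262:300,300].tolist())
for z in(.004,.034):print(ray('wrist',[(300,283)],z))
d=np.array([np.cos(np.radians(-70.7)),np.sin(np.radians(-70.7))]);n=np.array([-d[1],d[0]])
for q in([.5615,.0186],[.572,-.0118],[.5825,-.0421],[.524,.1238],state()['ee_pos'][:2]):print(n@q,d@q)
E
```

```text
[0.5220493  0.13858141 0.2880222 ]
165 274 349 [[0.5033, 0.1036, 0.011], [0.5505, 0.1201, 0.011]] 0.05001603798431663 [0.5269 0.1118 0.011 ]
230 275 347 [[0.5175, 0.0611, 0.011], [0.5648, 0.0776, 0.011]] 0.050058705009118354 [0.5411 0.0694 0.011 ]
270 276 347 [[0.5271, 0.0332, 0.011], [0.575, 0.0499, 0.011]] 0.05079889490874032 [0.5511 0.0416 0.011 ]
[[0.52420247 0.1206029  0.011     ]]
[255, 255, 255, 255, 255, 255, 255, 255, 255, 254, 230, 217, 218, 218, 217, 218, 219, 213, 171, 93, 34, 24, 25, 24, 43, 89, 129, 147, 149, 149, 149, 149, 149, 149, 149, 149, 149, 149]
[[0.54706869 0.02663121 0.004     ]]
[[0.54442601 0.03845601 0.034     ]]
0.5360918020184492 0.16802913380902668
0.5359540744715912 0.20019108386064566
0.5358493983640045 0.2322586538171064
0.5354693804475092 0.05634698397572509
0.5401197198289261 0.12186073912640191
```

```bash
python3 -m pendant '[{"tx":-0.005,"ty":0,"tz":0.03,"rx":0,"ry":0,"rz":0,"hand":0},{"tx":-0.005,"ty":0,"tz":0.06,"rx":0,"ry":0,"rz":0,"hand":0},{"tx":-0.005,"ty":0,"tz":0.078,"rx":0,"ry":0,"rz":0,"hand":0},{"tx":-0.005,"ty":0,"tz":0.078,"rx":0,"ry":0,"rz":0,"hand":0},{"tx":-0.005,"ty":0,"tz":0.078,"rx":0,"ry":0,"rz":0,"hand":0},{"tx":-0.005,"ty":0,"tz":0.078,"rx":0,"ry":0,"rz":0,"hand":0}]'
python3 st.py
python3 - <<'E'
from h import *
for n in("side","wrist"): cv2.imwrite(f"pics/{n}2.png",camera(n)[:,:,::-1])
p=state()['ee_pos'];d=np.radians(-70.7);d=np.array([np.cos(d),np.sin(d)]);print(p[0]*-d[1]+p[1]*d[0],d@p[:2])
im=cv2.imread('pics/side2.png')[220:400,250:430];cv2.imwrite('pics/side2c.png',cv2.resize(im,None,fx=3,fy=3))
E
```

```text
clock: 2.95
ee_pos: [0.5453, 0.0611, 0.0291]
ee_rot: [0.986, 0.167, 0.001, 0.0]
ft_force: [-0.0, 0.1, 0.1]
opening: 0.003
2.95 [0.5453 0.0611 0.0291] [-0.03  0.11  0.07] 0.002836703353450067
ang x,y [ 19.26720242 -70.73293929] zaxis [ 3.e-03  1.e-04 -1.e+00]
to start in tool [ 0.0015 -0.0004 -0.0709] rz -0.03293928803773838
0.5344610674364967 0.12242267041824116
```

View pics/side2c.png

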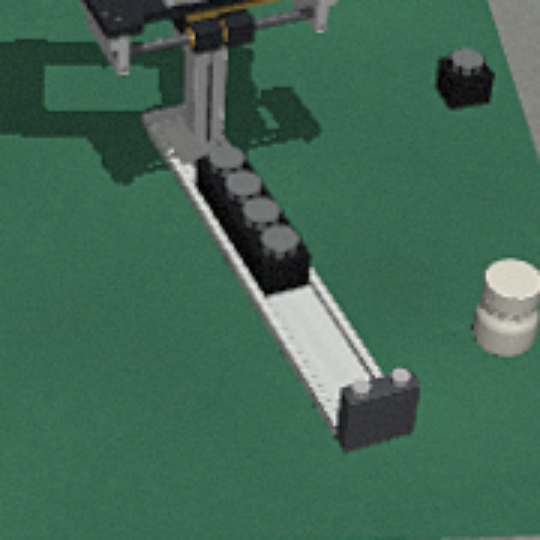

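View pics/wrist2.png

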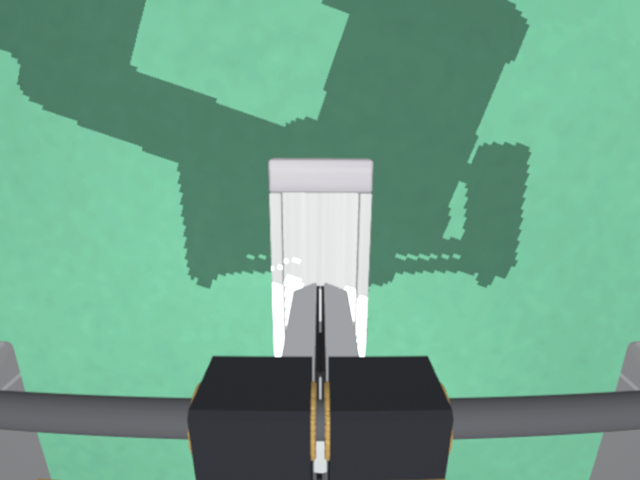

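The side crop shows the fingers in the channel behind the row. In the wrist view the channel spans columns 269–371 and the finger slit is at 320, so the hand is centred. I'll lower it and approach gently.

```bash
python3 -m pendant '[{"tx":0,"ty":0,"tz":0.01,"rx":0,"ry":0,"rz":0,"hand":0},{"tx":0,"ty":0.002,"tz":0.015,"rx":0,"ry":0,"rz":0,"hand":0},{"tx":0,"ty":0.006,"tz":0.015,"rx":0,"ry":0,"rz":0,"hand":0},{"tx":0,"ty":0.010,"tz":0.015,"rx":0,"ry":0,"rz":0,"hand":0},{"tx":0,"ty":0.014,"tz":0.015,"rx":0,"ry":0,"rz":0,"hand":0},{"tx":0,"ty":0.017,"tz":0.015,"rx":0,"ry":0,"rz":0,"hand":0},{"tx":0,"ty":0.020,"tz":0.015,"rx":0,"ry":0,"rz":0,"hand":0},{"tx":0,"ty":0.023,"tz":0.015,"rx":0,"ry":0,"rz":0,"hand":0}]'
cat > s2.py <<'E'
from h import *
s=state();p=s['ee_pos'];a=np.radians(-70.7);d=np.array([np.cos(a),np.sin(a)]);n=np.array([-d[1],d[0]])
print('n,s,z',n@p[:2],d@p[:2],p[2],'F along',d@s['ft_force'][:2],'F lat',n@s['ft_force'][:2])
E
python3 s2.py
```

```text
clock: 4.05
ee_pos: [0.5517, 0.0396, 0.0126]
ee_rot: [0.986, 0.167, 0.0, -0.001]
ft_force: [-1.4, 1.1, 0.3]
opening: 0.006
n,s,z 0.5337631043129025 0.14491066205063002 0.012633156612434016 F along -1.5298376688264193 F lat -0.9634098745992564
```

```bash
python3 -m pendant '[{"tx":0.0005,"ty":0.003,"tz":0,"rx":0,"ry":0,"rz":0,"hand":0},{"tx":0.001,"ty":0.007,"tz":0,"rx":0,"ry":0,"rz":0,"hand":0},{"tx":0.001,"ty":0.011,"tz":0,"rx":0,"ry":0,"rz":0,"hand":0},{"tx":0.001,"ty":0.015,"tz":0,"rx":0,"ry":0,"rz":0,"hand":0},{"tx":0.001,"ty":0.019,"tz":0,"rx":0,"ry":0,"rz":0,"hand":0},{"tx":0.001,"ty":0.023,"tz":0,"rx":0,"ry":0,"rz":0,"hand":0},{"tx":0.001,"ty":0.027,"tz":0,"rx":0,"ry":0,"rz":0,"hand":0},{"tx":0.001,"ty":0.030,"tz":0,"rx":0,"ry":0,"rz":0,"hand":0}]'
python3 s2.py
python3 - <<'E'
from h import *
im=camera('side')[220:400,250:430,::-1];cv2.imwrite('pics/side3c.png',cv2.resize(im,None,fx=3,fy=3))
E
```

```text
clock: 5.05
ee_pos: [0.5625, 0.0111, 0.0125]
ee_rot: [0.986, 0.167, -0.0, -0.0]
ft_force: [-1.4, 2.5, 0.6]
opening: 0.009
n,s,z 0.5346094679107741 0.17543227651057358 0.012461462589040882 F along -2.8047620682501058 F lat -0.5509129906205175
```

View pics/side3c.png

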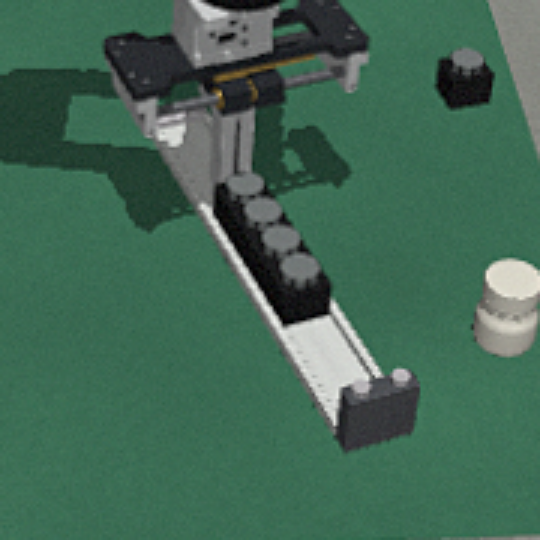

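The row moved as one train, with the leading dial going from about (281,238) to (300,267) in the crop and roughly 2.8 N along the channel.

```bash
python3 -m pendant '[{"tx":0,"ty":0.004,"tz":0,"rx":0,"ry":0,"rz":0,"hand":0},{"tx":0,"ty":0.009,"tz":0,"rx":0,"ry":0,"rz":0,"hand":0},{"tx":0,"ty":0.014,"tz":0,"rx":0,"ry":0,"rz":0,"hand":0},{"tx":0,"ty":0.019,"tz":0,"rx":0,"ry":0,"rz":0,"hand":0},{"tx":0,"ty":0.024,"tz":0,"rx":0,"ry":0,"rz":0,"hand":0},{"tx":0,"ty":0.029,"tz":0,"rx":0,"ry":0,"rz":0,"hand":0},{"tx":0,"ty":0.033,"tz":0,"rx":0,"ry":0,"rz":0,"hand":0},{"tx":0,"ty":0.036,"tz":0,"rx":0,"ry":0,"rz":0,"hand":0}]'
python3 s2.py
```

```text
clock: 6.1
ee_pos: [0.5743, -0.0229, 0.0124]
ee_rot: [0.986, 0.167, -0.0, -0.0]
ft_force: [-2.3, 1.4, 1.3]
opening: 0.004
n,s,z 0.5344507931175407 0.21137462355508746 0.01240327233892988 F along -2.109777062311662 F lat -1.7118656675340118
```

```bash
python3 -m pendant '[{"tx":0,"ty":0.004,"tz":0,"rx":0,"ry":0,"rz":0,"hand":0},{"tx":0,"ty":0.009,"tz":0,"rx":0,"ry":0,"rz":0,"hand":0},{"tx":0,"ty":0.014,"tz":0,"rx":0,"ry":0,"rz":0,"hand":0},{"tx":0,"ty":0.019,"tz":0,"rx":0,"ry":0,"rz":0,"hand":0},{"tx":0,"ty":0.024,"tz":0,"rx":0,"ry":0,"rz":0,"hand":0},{"tx":0,"ty":0.029,"tz":0,"rx":0,"ry":0,"rz":0,"hand":0},{"tx":0,"ty":0.033,"tz":0,"rx":0,"ry":0,"rz":0,"hand":0},{"tx":0,"ty":0.036,"tz":0,"rx":0,"ry":0,"rz":0,"hand":0}]'
python3 s2.py
python3 - <<'E'
from h import *
im=camera('side')[220:400,250:430,::-1];cv2.imwrite('pics/side4c.png',cv2.resize(im,None,fx=3,fy=3))
E
```

```text
clock: 7.1
ee_pos: [0.5864, -0.0569, 0.0125]
ee_rot: [0.986, 0.167, 0.0, 0.0]
ft_force: [-1.9, 1.5, -0.2]
opening: 0.004
n,s,z 0.5346487866326004 0.24752979586508794 0.012467195074709971 F along -2.0622168108324512 F lat -1.256921690478819
```

View pics/side4c.png

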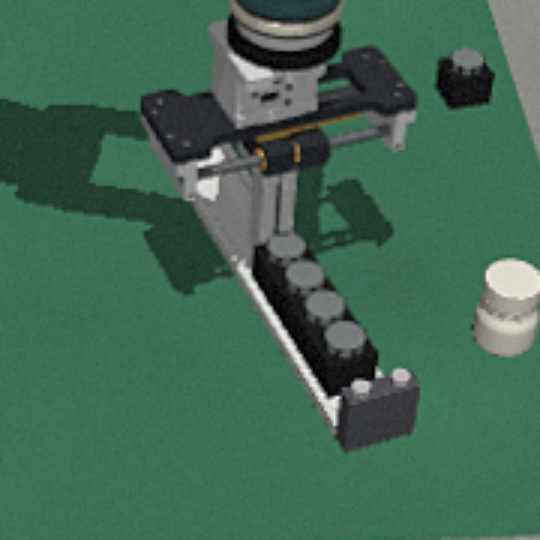

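The row is still closed, with the leading dial at (345,335) in the crop. About 28 mm remain, so I'll slow down.

```bash
python3 -m pendant '[{"tx":0,"ty":0.003,"tz":0,"rx":0,"ry":0,"rz":0,"hand":0},{"tx":0,"ty":0.006,"tz":0,"rx":0,"ry":0,"rz":0,"hand":0},{"tx":0,"ty":0.009,"tz":0,"rx":0,"ry":0,"rz":0,"hand":0},{"tx":0,"ty":0.012,"tz":0,"rx":0,"ry":0,"rz":0,"hand":0},{"tx":0,"ty":0.015,"tz":0,"rx":0,"ry":0,"rz":0,"hand":0},{"tx":0,"ty":0.018,"tz":0,"rx":0,"ry":0,"rz":0,"hand":0},{"tx":0,"ty":0.020,"tz":0,"rx":0,"ry":0,"rz":0,"hand":0},{"tx":0,"ty":0.022,"tz":0,"rx":0,"ry":0,"rz":0,"hand":0}]'
python3 s2.py
```

```text
clock: 8.15
ee_pos: [0.5936, -0.0775, 0.0125]
ee_rot: [0.986, 0.167, 0.0, -0.0]
ft_force: [-1.0, 0.4, -0.1]
opening: 0.003
n,s,z 0.5346134213337407 0.2693114445856074 0.012467480107544754 F along -0.6909056386590964 F lat -0.8094553068568484
```

```bash
python3 -m pendant '[{"tx":0,"ty":0.001,"tz":0,"rx":0,"ry":0,"rz":0,"hand":0},{"tx":0,"ty":0.002,"tz":0,"rx":0,"ry":0,"rz":0,"hand":0},{"tx":0,"ty":0.003,"tz":0,"rx":0,"ry":0,"rz":0,"hand":0}]'
python3 s2.py
```

```text
clock: 8.52
ee_pos: [0.5945, -0.0802, 0.0125]
ee_rot: [0.986, 0.167, 0.0, -0.0]
ft_force: [-0.9, 0.3, -0.0]
opening: 0.004
n,s,z 0.5346038902407889 0.2721903498668718 0.012473922509923175 F along -0.5440196460537541 F lat -0.7393689993233968
```

```bash
python3 -m pendant '[{"tx":0,"ty":0.001,"tz":0,"rx":0,"ry":0,"rz":0,"hand":0},{"tx":0,"ty":0.002,"tz":0,"rx":0,"ry":0,"rz":0,"hand":0}]'
python3 s2.py
```

```text
clock: 8.78
ee_pos: [0.5952, -0.0821, 0.0125]
ee_rot: [0.986, 0.167, 0.0, -0.0]
ft_force: [-1.3, 0.6, -0.4]
opening: 0.004
n,s,z 0.5345866230690962 0.27424296794245284 0.012490093546348186 F along -0.9984351263922231 F lat -1.0304887583948268
```

```bash
python3 -m pendant '[{"tx":0,"ty":0.001,"tz":0,"rx":0,"ry":0,"rz":0,"hand":0},{"tx":0,"ty":0.002,"tz":0,"rx":0,"ry":0,"rz":0,"hand":0}]'
python3 s2.py
python3 - <<'E'
from h import *
im=camera('side')[250:400,300:430,::-1];cv2.imwrite('pics/side5c.png',cv2.resize(im,None,fx=4,fy=4))
E
```

```text
clock: 9.02
ee_pos: [0.5958, -0.084, 0.0125]
ee_rot: [0.986, 0.167, 0.0, -0.0]
ft_force: [-1.1, 0.6, -0.2]
opening: 0.006
n,s,z 0.5345846802875401 0.2762505817023343 0.012473560589801782 F along -0.948390327658262 F lat -0.8419097965962118
```

View pics/side5c.png

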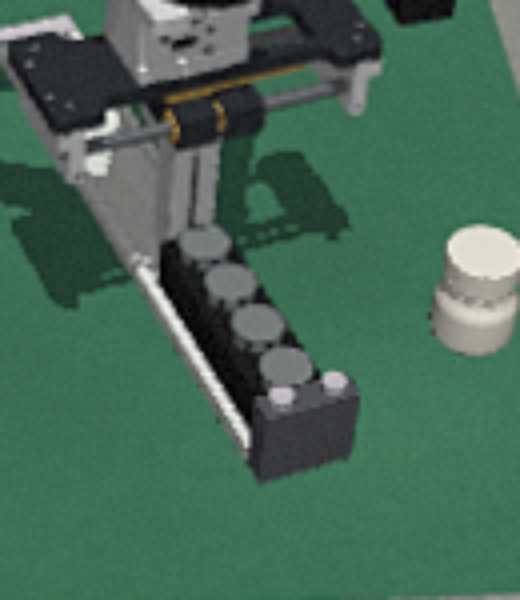

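The leading dial at (287,365) is close to the stop, but there's no force rise yet.

```bash
python3 -m pendant '[{"tx":0,"ty":0.001,"tz":0,"rx":0,"ry":0,"rz":0,"hand":0},{"tx":0,"ty":0.002,"tz":0,"rx":0,"ry":0,"rz":0,"hand":0}]'
python3 s2.py
```

```text
clock: 9.32
ee_pos: [0.5958, -0.0841, 0.0125]
ee_rot: [0.986, 0.167, -0.001, -0.002]
ft_force: [-2.9, 6.1, 2.7]
opening: 0.007
n,s,z 0.5345441810868754 0.276268854277406 0.012454332541903666 F along -6.664629420893091 F lat -0.7083987537074392
```

```bash
python3 -m pendant '[{"tx":0,"ty":0.001,"tz":0,"rx":0,"ry":0,"rz":0,"hand":0},{"tx":0,"ty":0.0015,"tz":0,"rx":0,"ry":0,"rz":0,"hand":0}]'
python3 s2.py
```

```text
clock: 9.57
ee_pos: [0.5958, -0.0841, 0.0125]
ee_rot: [0.986, 0.168, -0.001, -0.003]
ft_force: [-4.4, 8.7, 3.9]
opening: 0.007
n,s,z 0.5345378722319871 0.2762755433703529 0.012482146906903049 F along -9.619811049410504 F lat -1.262315797187493
```

The TCP has stalled at s = 0.2763 and the force has risen to 9.6 N, so the row is against the stop. Now I'll back straight off along the channel, then lift the hand clear.

```bash
python3 -m pendant '[{"tx":0,"ty":-0.003,"tz":0,"rx":0,"ry":0,"rz":0,"hand":0},{"tx":0,"ty":-0.010,"tz":0,"rx":0,"ry":0,"rz":0,"hand":0},{"tx":0,"ty":-0.025,"tz":0,"rx":0,"ry":0,"rz":0,"hand":0},{"tx":0,"ty":-0.035,"tz":-0.01,"rx":0,"ry":0,"rz":0,"hand":0},{"tx":0,"ty":-0.035,"tz":-0.05,"rx":0,"ry":0,"rz":0,"hand":0},{"tx":0,"ty":-0.035,"tz":-0.1,"rx":0,"ry":0,"rz":0,"hand":0},{"tx":0,"ty":-0.035,"tz":-0.15,"rx":0,"ry":0,"rz":0,"hand":0},{"tx":0,"ty":-0.035,"tz":-0.2,"rx":0,"ry":0,"rz":0,"hand":0}]'
python3 -m pendant '[{"tx":-0.05,"ty":-0.03,"tz":0,"rx":0,"ry":0,"rz":0,"hand":0},{"tx":-0.08,"ty":-0.08,"tz":0,"rx":0,"ry":0,"rz":0,"hand":0},{"tx":-0.1,"ty":-0.13,"tz":0,"rx":0,"ry":0,"rz":0,"hand":0},{"tx":-0.12,"ty":-0.18,"tz":0,"rx":0,"ry":0,"rz":0,"hand":0},{"tx":-0.14,"ty":-0.2,"tz":0,"rx":0,"ry":0,"rz":0,"hand":0},{"tx":-0.14,"ty":-0.2,"tz":0,"rx":0,"ry":0,"rz":0,"hand":0},{"tx":-0.14,"ty":-0.2,"tz":0,"rx":0,"ry":0,"rz":0,"hand":0},{"tx":-0.14,"ty":-0.2,"tz":0,"rx":0,"ry":0,"rz":0,"hand":0}]'
python3 - <<'E'
from h import *
t=camera('top')[:,:,::-1].copy();cv2.imwrite('pics/top6.png',t)
cv2.imwrite('pics/top6c.png',cv2.resize(t[170:275,315:510],None,fx=4,fy=4))
im=camera('side')[:,:,::-1];cv2.imwrite('pics/side6.png',im)
cv2.imwrite('pics/side6c.png',cv2.resize(im[250:400,300:430],None,fx=4,fy=4))
E
```

```text
clock: 10.58
ee_pos: [0.5852, -0.0538, 0.2152]
ee_rot: [0.986, 0.167, 0.001, 0.0]
ft_force: [0.7, 0.0, -0.5]
opening: 0.008
clock: 11.58
ee_pos: [0.388, 0.0879, 0.2125]
ee_rot: [0.986, 0.167, 0.0, 0.0]
ft_force: [0.1, -0.6, -0.0]
opening: 0.003
```

View pics/top6c.png

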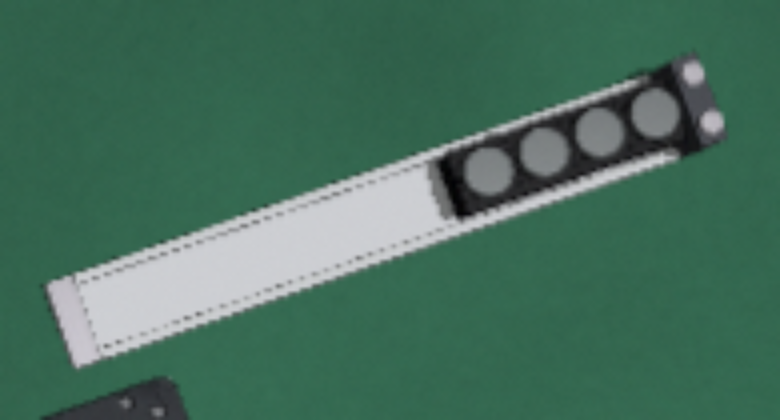

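View pics/side6.png

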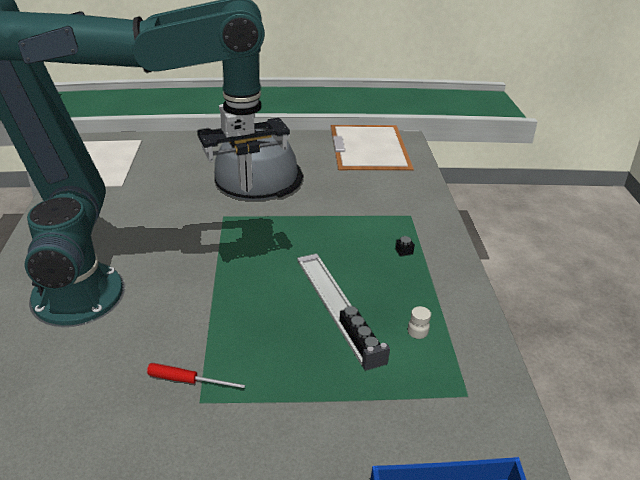

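View pics/side6c.png

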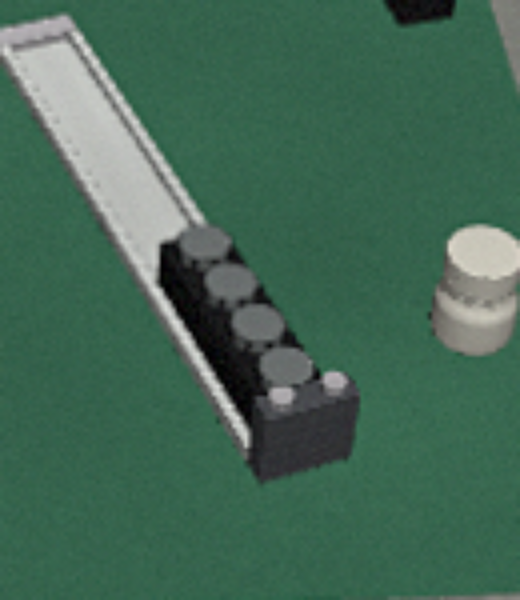

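The top crop shows dials at (489,171) to (656,111), closed up against the stop, with no visible gaps. The hand is clear and the bystanders look unmoved. A quick numeric check next.

```bash
python3 - <<'E'
from h import *
a=np.radians(-70.7);d=np.array([np.cos(a),np.sin(a)]);n=np.array([-d[1],d[0]])
im=cv2.imread('pics/top6.png');x0,y0=415,175;c=im[y0:230,x0:505]
hsv=cv2.cvtColor(c,cv2.COLOR_BGR2HSV);g=hsv[...,2]
for nm,lo,hi,z in(('dial',90,160,.043),('screw',165,256,.051)):
    k,l,st,ce=cv2.connectedComponentsWithStats(((hsv[...,1]<60)&(g>=lo)&(g<hi)).astype(np.uint8))
    for i in range(1,k):
        if st[i,4]>7:
            p=ray('top',[ce[i]+[x0,y0]],z)[0,:2];print(nm,st[i,4],(ce[i]+[x0,y0]).round(1),p.round(4),'s',(d@p).round(4),'n',(n@p).round(4))
i0=cv2.imread('pics/top0.png');m=np.abs(im.astype(int)-i0).max(2)
for nm,b in dict(spare=(300,125,335,165),jar=(425,130,465,170),driver=(485,305,525,405),helmet=(90,245,215,375)).items():
    print(nm,(m[b[1]:b[3],b[0]:b[2]]>40).sum())
E
```

```text
dial 23 [466.6 193.2] [ 0.6474 -0.1731] s 0.3773 n 0.5538
dial 110 [478.3 197.8] [ 0.6373 -0.1981] s 0.3976 n 0.536
dial 112 [464.5 202.6] [ 0.6269 -0.1679] s 0.3657 n 0.5362
dial 10 [492.  201.8] [ 0.6285 -0.2274] s 0.4223 n 0.518
dial 12 [439.8 202.4] [ 0.6276 -0.1148] s 0.3157 n 0.5544
dial 116 [450.5 207.4] [ 0.6166 -0.1375] s 0.3335 n 0.5365
dial 114 [436.6 212.3] [ 0.6061 -0.1073] s 0.3016 n 0.5366
dial 12 [473.5 209.5] [ 0.6119 -0.1868] s 0.3786 n 0.5158
dial 18 [479.8 210. ] [ 0.6108 -0.2005] s 0.3911 n 0.5102
dial 45 [424.3 216.8] [ 0.5967 -0.0805] s 0.2732 n 0.5365
dial 13 [465. 216.] [ 0.5979 -0.1681] s 0.3562 n 0.5087
dial 20 [449.8 217.8] [ 0.5941 -0.1353] s 0.324 n 0.516
screw 20 [488.  187.9] [ 0.6573 -0.217 ] s 0.4221 n 0.5486
screw 49 [455.2 196.3] [ 0.6393 -0.1462] s 0.3493 n 0.5551
screw 20 [492.8 199.8] [ 0.6313 -0.2263] s 0.4223 n 0.521
screw 353 [433.8 218.6] [ 0.5915 -0.099 ] s 0.2889 n 0.5255
spare 0
jar 0
driver 0
helmet 645
```

View pics/top6.png

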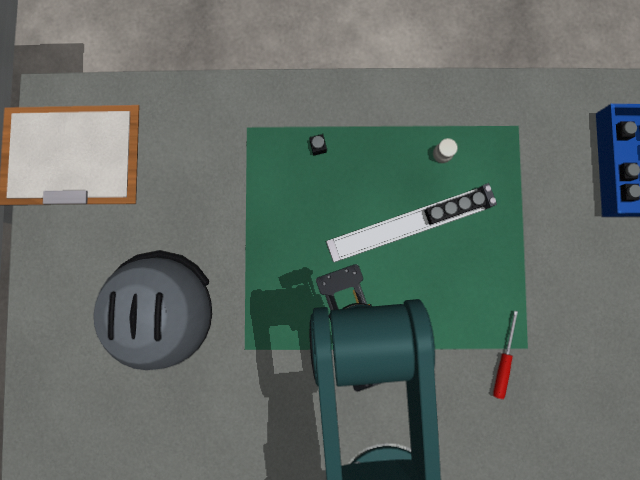

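The helmet is still at (153,310). The changed pixels in its box are only the arm's old shadow on the bench, which is now gone. Handing in.

```bash
python3 -c "
from workcell import *
print(finish_job())"
```

```text
the job is handed in; nothing more can be done
None
```

I pushed the four housings along the channel as one train, using closed fingers low behind the last one. When the leading housing met the stop, the hand stalled and the force rose from about 1–3 N to 9.6 N. I then backed off along the channel, lifted the hand clear and handed the job in at about 11.7 s.

Last checks from the top camera:

| Check | Measured | Target |
|---|---|---|
| Leading dial to stop centre | 24.6 mm | 24 mm ideal, limit 27 mm |
| Dial spacing in the row | 31.9–32.2 mm | 32 mm, so no gaps |
| Side-to-side position | within about 1–2 mm of the channel's centre | ±4 mm |
| Spare, jar, screwdriver | no changed pixels | not moved |

- **Helmet:** its check box showed 645 changed pixels. The picture shows the helmet in the same place; I put the change down to the arm's shadow, which lay there at the start and is now gone.
- **Channel centreline:** the top and wrist cameras disagreed by about 2 mm on its position, which is within calibration. I pushed along the middle of the two.
- **Refused command:** my first move command was rejected because it left out some keys, and nothing moved.

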